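# Prise open the grinder's spares box

## Robot

A 6-joint arm with a two-finger parallel gripper is mounted at the origin on the work surface. World frame = base frame: x ahead of the robot, y to its left, z up, the work surface at z = 0. Lengths are in m, angles in rad, forces in N, time in s.
With the tool pointing down it reaches from about 0.325 to 0.75 m from the base axis. Payload 7.6 kg.
Tool frame: the origin (TCP) lies at the very end of the fingers, on their centre line; the grasp point (between the pads) lies 19 mm behind it; z points along the fingers, y is the line along which they close (so a half turn about z gives the same grasp; the last joint's range is limited). The gripper opens to 85 mm and grips with 20 to 120 N. Pads are 22 mm wide; open, the fingers measure 114 mm over their backs; the gripper's body (76 mm by 85 mm) begins 54 mm behind the grasp point. The pads swing forward as they close: fully open they stand 13 mm farther back than shut.
Start: joints at [-1.397, 0.052, 1.401, -0, 1.689, -0.07], TCP at [0.127, -0.509, 0.231] pointing down, gripper open.
Joint ranges: [-2.9, 2.9], [-0.91, 2.17], [0.12, 2.37], [-1.06, 4.2], [0.26, 2.73], [-2.93, 2.93]. Speed limits (rad/s): [2.57, 2.57, 3.01, 3.14, 3.14, 3.14].

## Interface

Orientations are given as a unit quaternion [x, y, z, w].
In Python, from bench import robot gives the robot as it stands.
- The arm moves only by the tool step_arm, never from a script. Its argument "plan" is a list of rows, each a list of 4 numbers: the shift along the tool's x, y, z in cm, then the turn about the tool's z in degrees. In form: [[x, y, z, turn], ...]. A call has exactly 8 rows; each row is the pose to reach, as a shift and turn from the pose commanded when the call began, along the tool's axes at that moment; what a row does not reach only later rows make up. A row lasts 1/10 s, in which the tool goes at most 50 mm and 8.59 degrees, less where a joint would pass 70% of its speed; a pose out of reach is approached as far as the arm can. A call with a gripper value outside its range is refused whole. "grip" is the opening, from 0 (shut) to 1 (fully open), set as the call begins (left out, the last holds). The fingers move at their own pace and stop on an object; "force" is the grip in N (left out, the last holds). Time passes only in rows, so rows that repeat a pose let the fingers close, or fill a call up. It gives the time, the measured TCP pose, the force, the opening and the grip force at its end, in the units of the state.
- robot.observe(): the state, without advancing time (a new reading comes with each control period).
- robot.get_image(name): name is "scene" or "top"; returns a dict with "color" (400x640x3 uint8, red, green, blue), "camera_matrix" (3x3 intrinsics, pixels), "k1" (the pictures are not rectified: a ray, as slopes to the right and down, at radius r is drawn at 1 + k1 r^2 times it, then the intrinsics apply), "extrinsics" (4x4, takes a point from world to camera coordinates). Camera axes: x right, y down, z forward; pixel columns grow to the right and rows downward; lengths in m; the calibration is good to about 2 mm. A picture is of the moment at which its call begins. There is no depth.
- robot.hand_in(): hands the job in; it is judged then, once.
Trained networks look in a picture, given as the dict that the camera call returned (one of the last four; its "shot" number tells which), for a name from the list of things; names that differ only in an ending like _2 or _b are one class to them, and where a whole thing is asked for, a point or a joint stands for the part that bears it (a point fixed in the world has none). Each returns a list of dicts, best first, with "confidence" (0 to 1); they miss things now and then, are a little off and sometimes report something else, mostly with a low value. They report only what shows in the picture. A call takes as long as a camera call.
- robot.search_frame(picture, target): "at" ([x, y, z] in m, in world coordinates, good to about 4 mm: the middle of the surface that is visible of it).
- robot.landmark_of(picture, target): "at" ([x, y, z] in m, in world coordinates, good to about 4 mm: a listed point, or the origin of a listed thing).
The state is a dict: "time": time; "qpos": joint angles; "qd": joint speeds; "effort": joint torques, N m; "tcp_pos": TCP position; "tcp_rot": TCP orientation; "force": force on the tool from outside, world axes, zero at the start; "ft_torque": the same for the moment, N m; "grip_width": opening from 0.0 (shut) to 1.0 (fully open); "grasp_force": force on a finger pad.
Only numpy, scipy, OpenCV 4.12 (cv2) and the standard library are available. Lean on these libraries where they do the work, as an engineer would, in place of code of your own. Each camera call takes 0.05 s, during which the arm holds its last target. There are 200 camera calls.

## Task

Open the green-covered spares box with the yellow-handled pry blade: slip the blade into the slot under the front of the green cover and lever the cover up to about 45 degrees or more, touching the cover with the blade only, so that it stays open on its stiff hinge. Then lay the pry blade down flat on the bench and let go of it. Leave the red-covered box shut.

Things in the scene. Friction and masses are not known exactly. Their poses are not given: they have to be found in the camera images.
- pry_grip (a point): Grasp point of the loose pry blade, half-way up its yellow handle; x axis to the blade's tip, z up. Handle 22 mm wide (y), 30 mm high, from 75 mm behind this point to 25 mm ahead; underside 15 mm below it. Steel blade 26 mm wide, 3 mm thick, level with the handle's underside (mid-plane 13.5 mm below this point), tip 125 mm ahead. About 160 g, balances within 30 mm of this point. Starts lying flat.
- green_box_slot (a point): Middle of the pry slot in the front wall's outer face of the green-covered box, 59 mm above the bench; x axis level into the box, y along the wall, z up. Slot 76 mm wide, open from 48 mm above the bench to the cover's underside at 70 mm. Grey box fixed to the bench, 110 mm deep (x), 120 mm wide, 70 mm high, walls 4 mm, inside empty at slot height.
- green_cover (a joint): Opening angle of the green cover, rad: 0 shut (starts at 0 to 0.06), grows as the front edge rises, stop at 1.9. A plate 5 mm thick, jutting 6 mm out over the front wall. Hinge line along the slot point's y, 110 mm behind that point and 11.5 mm above it. The stiff hinge holds the cover at any angle; lifting its front edge takes 1 to 2.5 N.
- red_cover (a joint): Opening angle of the red cover of the other, otherwise alike box, which stands left or right of the green one with 0.19 m or more between centres, its front also roughly towards the robot: 0 shut (starts at 0 to 0.06). To be left alone.

How it is judged:
On the way:
1. the blade prises the green cover up (cover above 0.3 rad and resting on the tool) (value of joint green_cover above 0.3 rad and contact force between pry and green_cover above 0.1 N), for 0.1 s.
At the end, for the whole second after the job is handed in: The green cover stands open by more than 0.65 rad (37 degrees), the red cover is shut (below 0.15 rad), and the pry blade lies released and still on the bench, right way up and flat within 0.2 rad, its grasp point less than 25 mm above the bench (value of joint green_cover above 0.65 rad and value of joint red_cover below 0.15 rad and height (world z) of pry_grip between 0.005 and 0.025 m and angle between pry_grip's own z axis and vertical below 0.2 rad and linear speed of pry below 0.03 m/s); the robot touches nothing.
It fails at once if the robot's hand or arm touches the green cover (contact force between any of the fingers, the arm and green_cover above 0.5 N).
It fails at once if the red cover is opened (value of joint red_cover above 0.2 rad).
It also fails if it takes over 56 s, if anything falls off the work surface, if the arm or the gripper's body presses on something with over 40 N, if the wrist force passes 120 N, or if a joint passes its speed limit or range.

## Working session

There is one attempt and no reset: what is moved stays moved. The work goes in short steps, Python scripts to look and compute and a tool call to move; the robot and the scene stay as the last step left them, time stands still between calls to the robot, and variables do not carry over. Pictures are saved under pics/ and viewed, at most 10 in all, crops included, and the job is handed in when it is done.

Besides the shell and the picture viewer there is one more tool, called after "Request:" as name(argument=value, ...) on one line, values as JSON. step_arm: Moves the arm, as the interface text tells. Its arguments: {"type":"object","properties":{"plan":{"type":"array"},"grip":{"type":"number"},"force":{"type":"number"}},"required":["plan"]}

```bash
mkdir -p pics; ls
python3 - <<'E'
from bench import robot
import cv2,numpy as np
o=robot.observe();print(o['time'],o['tcp_pos'],o['tcp_rot'],o['grip_width'],o['force'])
ims=[]
for n in("scene","top"):
    p=robot.get_image(n);ims.append(p['color'][:,:,::-1])
    print(n,p['k1'],p['camera_matrix'].tolist() if hasattr(p['camera_matrix'],'tolist') else p['camera_matrix'],np.round(p['extrinsics'],3).tolist())
    for t in("pry_grip","green_box_slot","green_cover","red_cover"):
        for f in("search_frame","landmark_of"):
            try: print(t,f,[(np.round(d['at'],4).tolist(),round(d['confidence'],2)) for d in getattr(robot,f)(p,t)[:3]])
            except Exception as e: print(t,f,e)
cv2.imwrite('pics/a.png',ims[0]);cv2.imwrite('pics/b.png',ims[1])
E
```

```text
pics
0.0 [ 0.12671807 -0.50916857  0.23047468] [ 9.92576752e-01  1.21617288e-01 -3.22148389e-05 -7.90842176e-04] 1.0002346209931723 [-1.06042209  0.44436434  0.3719044 ]
scene -0.08702462213754943 [[447.65022572398954, 0.0, 319.3424896012815], [0.0, 447.65022572398954, 200.60746216191123], [0.0, 0.0, 1.0]] [[0.263, 0.965, 0.016, -0.146], [0.775, -0.201, -0.599, -0.43], [-0.575, 0.17, -0.8, 1.513], [0.0, 0.0, 0.0, 1.0]]
pry_grip search_frame [([0.4935, -0.313, 0.0071], 0.66)]
pry_grip landmark_of [([0.4653, -0.3032, 0.0169], 0.98)]
green_box_slot search_frame [([0.6832, -0.04, 0.0732], 0.75)]
green_box_slot landmark_of [([0.6061, -0.0316, 0.0586], 0.63)]
green_cover search_frame [([0.6657, -0.028, 0.078], 0.92)]
green_cover landmark_of it knows: green_box_slot, pry_grip
red_cover search_frame [([0.6944, 0.2571, 0.0758], 0.94)]
red_cover landmark_of it knows: green_box_slot, pry_grip
top -0.03920485649056731 [[436.02501747812295, 0.0, 329.8283279534378], [0.0, 436.02501747812295, 200.1402140753867], [0.0, 0.0, 1.0]] [[-0.007, -1.0, -0.021, -0.008], [-0.998, 0.008, -0.058, 0.627], [0.058, 0.02, -0.998, 0.939], [0.0, 0.0, 0.0, 1.0]]
pry_grip search_frame []
pry_grip landmark_of [([0.4668, -0.3011, 0.0144], 0.72)]
green_box_slot search_frame [([0.6587, -0.0274, 0.0785], 0.64)]
green_box_slot landmark_of [([0.6071, -0.0274, 0.0576], 0.88)]
green_cover search_frame [([0.6551, -0.0326, 0.0794], 0.59)]
green_cover landmark_of it knows: green_box_slot, pry_grip
red_cover search_frame [([0.6889, 0.2592, 0.0739], 0.8)]
red_cover landmark_of it knows: green_box_slot, pry_grip
```

View pics/a.png

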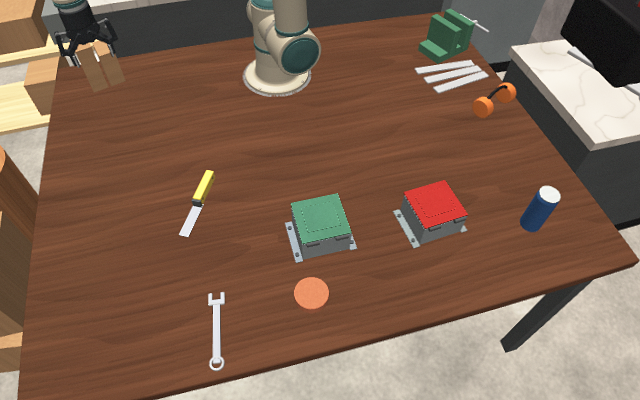

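View pics/b.png

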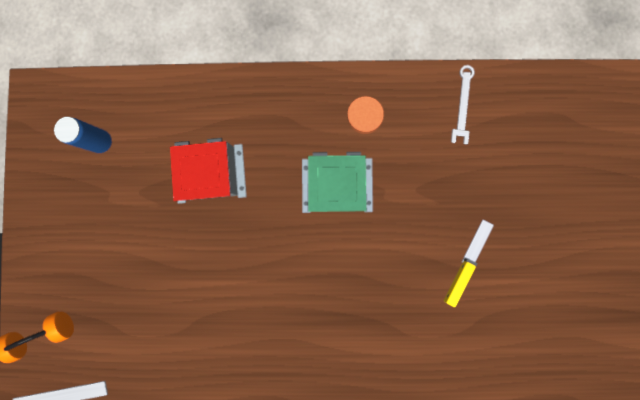

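The scene view shows the green box at about (320,225), the red one at (435,210) and the pry blade at (200,200). The top view shows the green cover at (337,183), the red cover at (200,172), and the pry handle at (460,285) with its tip at (487,222). The networks agree with the pictures to within a few mm.

Next I'll measure the yaw angles.

```bash
cat > h.py <<'E'
from bench import robot
import cv2,numpy as np
from scipy.spatial.transform import Rotation as R
def world(p,uv,z):
    K=np.array(p['camera_matrix']);E=np.array(p['extrinsics']);out=[]
    for u,v in uv:
        d=np.array([(u-K[0,2])/K[0,0],(v-K[1,2])/K[1,1]]);s=d.copy()
        for _ in range(20): s=d/(1+p['k1']*(s@s))
        r=E[:3,:3].T@np.array([*s,1]);c=-E[:3,:3].T@E[:3,3]
        out.append(c+r*(z-c[2])/r[2])
    return np.array(out)
def pix(p,X):
    K=np.array(p['camera_matrix']);E=np.array(p['extrinsics']);c=E[:3,:3]@np.array(X)+E[:3,3]
    s=c[:2]/c[2];s=s*(1+p['k1']*(s@s));return K[[0,1],[0,1]]*s+K[:2,2]
def blob(p,lo,hi,amin=100):
    m=cv2.inRange(cv2.cvtColor(p['color'],cv2.COLOR_RGB2HSV),lo,hi)
    c=max(cv2.findContours(m,0,2)[0],key=cv2.contourArea);return c[:,0].astype(float)
def rect(p,lo,hi,z):
    w=world(p,blob(p,lo,hi),z)[:,:2]
    (c,s,a)=cv2.minAreaRect((w*1000).astype(np.float32));return np.round(c,1),np.round(s,1),round(a,1)
def st():
    o=robot.observe();r=R.from_quat(o['tcp_rot']).as_matrix()
    print('t',round(o['time'],2),'tcp',np.round(o['tcp_pos'],4),'yawx',round(np.degrees(np.arctan2(r[1,0],r[0,0])),1),'tilt',round(np.degrees(np.arccos(-r[2,2])),2),'F',np.round(o['force'],1),'grip',round(o['grip_width'],3),round(o['grasp_force'],1));return o
def delta(o,pos,yaw):
    r=R.from_quat(o['tcp_rot']).as_matrix();d=r.T@(np.array(pos)-o['tcp_pos'])*100
    y=np.degrees(np.arctan2(r[1,0],r[0,0]));print('move cm',np.round(d,2),'turn',round(-(yaw-y),1))
E
python3 - <<'E'
from h import *
Y=((22,150,120),(34,255,255));G=((65,70,50),(90,255,255));
for n in('scene','top'):
    p=robot.get_image(n)
    try:
        print(n,'handle',rect(p,*Y,0.03 if n=='top' else 0.022),'cover',rect(p,*G,0.076))
    except Exception as e: print(e)
    m=cv2.inRange(cv2.cvtColor(p['color'],cv2.COLOR_RGB2HSV),*G)
    if n=='top':
        c=blob(p,*G);b=cv2.boundingRect(c.astype(np.int32));print(b)
        print('tip',world(p,[(487,222)],.003),'corners',world(p,cv2.boxPoints(cv2.minAreaRect(c.astype(np.float32))),.076).round(4).tolist())
o=st()
E
```

```text
scene handle (array([ 449.5, -280.9]), array([ 32.6, 101.9]), 49.7) cover (array([658.5, -27.8]), array([120.5, 121.2]), 89.8)
top handle (array([ 444.2, -290. ]), array([28.6, 99.7]), 62.2) cover (array([659.5, -29.1]), array([119.5, 114.2]), 89.8)
(308, 155, 59, 56)
tip [[ 0.57591085 -0.36109038  0.003     ]] corners [[0.7174, 0.0304, 0.076], [0.7162, -0.0899, 0.076], [0.6022, -0.0885, 0.076], [0.6031, 0.0309, 0.076]]
t 0.8 tcp [ 0.1268 -0.5095  0.2313] yawx 14.0 tilt 0.01 F [ 0.4 -0.7 -0.3] grip 1.003 0.0
```

Run:
```python
from h import *
o=st();delta(o,[.453,-.295,.10],-27.8)
```

```text
t 0.8 tcp [ 0.1268 -0.5095  0.2313] yawx 14.0 tilt 0.01 F [ 0.4 -0.7 -0.3] grip 1.003 0.0
move cm [ 36.84 -12.94  13.13] turn 41.8
```

Request:
step_arm(plan=[[4.5,-1.6,1.5,6],[9,-3.2,3,12],[13.5,-4.8,4.5,18],[18,-6.4,6,24],[22.5,-8,7.5,30],[27,-9.6,9,36],[32,-11.2,11,41.8],[36.84,-12.94,13.1,41.8]], grip=0.6)

```text
time: 1.6
tcp_pos: [0.4454, -0.3, 0.1046]
tcp_rot: [0.97, -0.242, 0.001, 0.0]
force: [0.6, -0.9, 0.8]
grip_width: 0.598
grasp_force: 0.0
```

Run:
```python
from h import *
o=st();delta(o,[.453,-.295,.10],-27.8)
p=robot.get_image('scene');cv2.imwrite('pics/c.png',cv2.resize(p['color'][80:280,120:320,::-1],(600,600)))
print([(np.round(d['at'],4),d['confidence']) for d in robot.landmark_of(p,'pry_grip')])
```

```text
t 1.6 tcp [ 0.4454 -0.3     0.1046] yawx -28.0 tilt 0.08 F [ 0.6 -0.9  0.8] grip 0.598 0.0
move cm [ 0.44 -0.8   0.46] turn -0.2
[(array([ 0.4673, -0.3027,  0.0182]), 0.82)]
```

View pics/c.png

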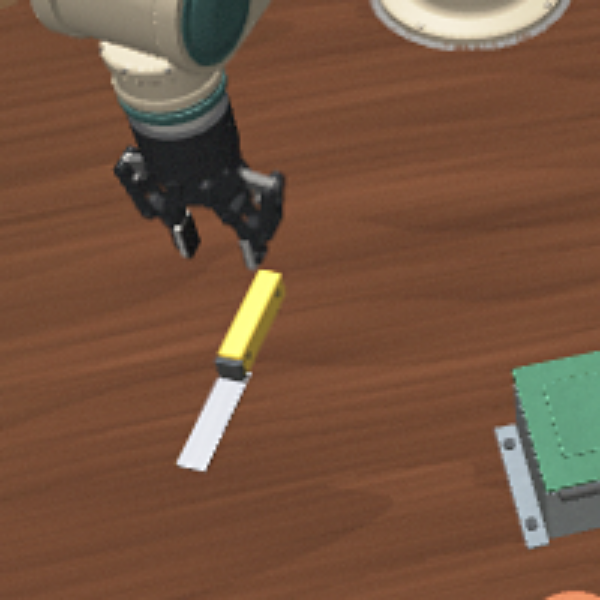

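The open fingers, at about (180,245) and (255,255) in the crop, are over the handle line at (250,320). The arm was still settling, so I'll go part way down and check.

Request:
step_arm(plan=[[0,0,1.5,0],[0,0,3,0],[0,0,4.5,0],[0,0,5,0],[0,0,5,0],[0,0,5,0],[0,0,5,0],[0,0,5,0]])

```text
time: 2.5
tcp_pos: [0.444, -0.3015, 0.0556]
tcp_rot: [0.971, -0.241, 0.001, 0.0]
force: [0.3, 0.7, 0.4]
grip_width: 0.601
grasp_force: 0.0
```

Run:
```python
from h import *
o=st();delta(o,[.453,-.295,.004],-27.8)
```

```text
t 2.5 tcp [ 0.444  -0.3015  0.0556] yawx -27.8 tilt 0.08 F [0.3 0.7 0.4] grip 0.601 0.0
move cm [ 0.49 -1.    5.16] turn -0.0
```

Request:
step_arm(plan=[[0.5,-1,1,0],[0.5,-1,2,0],[0.5,-1,3.2,0],[0.5,-1,4.2,0],[0.5,-1,5,0],[0.5,-1,5.1,0],[0.5,-1,5.1,0],[0.5,-1,5.1,0]])

```text
time: 3.3
tcp_pos: [0.4531, -0.295, 0.0044]
tcp_rot: [0.971, -0.241, 0.0, 0.0]
force: [-0.5, 0.4, -0.1]
grip_width: 0.597
grasp_force: 0.0
```

Request:
step_arm(plan=[[0,0,0,0],[0,0,0,0],[0,0,0,0],[0,0,0,0],[0,0,0,0],[0,0,0,0],[0,0,0,0],[0,0,0,0]], grip=0, force=100)

```text
time: 4.1
tcp_pos: [0.4532, -0.2951, 0.0047]
tcp_rot: [0.971, -0.241, 0.001, 0.0]
force: [-1.2, 0.4, 6.1]
grip_width: 0.239
grasp_force: 98.8
```

Run:
```python
from h import *
o=st();delta(o,[.453,-.295,.004],-27.8)
p=robot.get_image('top');print(rect(p,(22,150,120),(34,255,255),0.03))
print([(np.round(d['at'],4),d['confidence']) for d in robot.landmark_of(p,'pry_grip')])
```

```text
t 4.1 tcp [ 0.4532 -0.2951  0.0047] yawx -27.8 tilt 0.09 F [-1.2  0.4  6.1] grip 0.239 98.8
move cm [-0.02  0.    0.07] turn -0.0
(array([ 422.7, -271.7]), array([21.9, 43. ]), 62.3)
[(array([ 0.4698, -0.3009,  0.0131]), 0.64)]
```

Run:
```python
from h import *
o=st();delta(o,[.415,-.0285,.062],-0.2)
```

```text
t 4.2 tcp [ 0.4532 -0.2951  0.0047] yawx -27.8 tilt 0.09 F [-1.   0.1  6.3] grip 0.238 98.8
move cm [-15.82 -21.79  -5.76] turn -27.6
```

Request:
step_arm(plan=[[0,0,-1.5,0],[-1.8,-2.4,-3.5,-3],[-4,-5.5,-5.7,-7],[-6.5,-9,-5.7,-12],[-9,-12.4,-5.7,-17],[-11.5,-15.8,-5.7,-22],[-14,-19.2,-5.7,-27.6],[-15.8,-21.8,-5.7,-27.6]])

```text
time: 5.0
tcp_pos: [0.4139, -0.026, 0.0612]
tcp_rot: [1.0, -0.0, -0.0, -0.0]
force: [1.0, -1.0, -1.6]
grip_width: 0.236
grasp_force: 98.2
```

Request:
step_arm(plan=[[0,0,0,0],[0,0,0,0],[0,0,0,0],[0,0,0,0],[0,0,0,0],[0,0,0,0],[0,0,0,0],[0,0,0,0]])

```text
time: 5.8
tcp_pos: [0.4148, -0.0283, 0.0608]
tcp_rot: [1.0, -0.002, -0.0, 0.0]
force: [-0.8, 0.4, -2.4]
grip_width: 0.239
grasp_force: 98.3
```

Run:
```python
from h import *
o=st();delta(o,[.415,-.0285,.062],-0.2)
for n in('top','scene'):
    p=robot.get_image(n)
    for t in('pry_grip','green_box_slot'): print(n,t,[(np.round(d['at'],4),round(d['confidence'],2)) for d in robot.landmark_of(p,t)])
    if n=='scene': q=p
    else: print(pix(p,[.555,-.0285,.059]),pix(p,[.607,-.0285,.059])); a=p['color'][120:320,230:430,::-1]
print(pix(q,[.555,-.0285,.059]),pix(q,[.607,-.0285,.059]))
b=q['color'][120:270,220:370,::-1]
cv2.imwrite('pics/d.png',np.hstack([cv2.resize(a,(400,400)),cv2.resize(b,(400,400))]))
```

```text
t 5.8 tcp [ 0.4148 -0.0283  0.0608] yawx -0.2 tilt 0.01 F [-0.8  0.4 -2.4] grip 0.239 98.3
move cm [ 0.02  0.02 -0.12] turn -0.0
top pry_grip [(array([ 0.4331, -0.0259,  0.0678]), 0.91), (array([ 0.6029, -0.0285,  0.0572]), 0.45)]
top green_box_slot [(array([ 0.6041, -0.0271,  0.0601]), 0.78)]
[337.03637702 233.05015063] [336.84048358 208.20428556]
scene pry_grip [(array([ 0.4317, -0.0261,  0.0708]), 0.74)]
scene green_box_slot [(array([ 0.6096, -0.0315,  0.0587]), 0.56)]
[308.90446167 188.86206224] [314.12950594 204.76257921]
```

View pics/d.png

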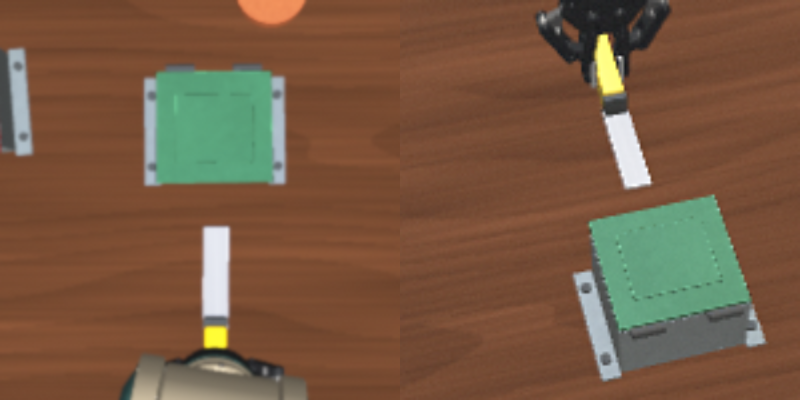

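The tip is at about (216,227) in the left pane, in line with the box and on its predicted pixel; the cover's hinges are at the far side. Next I'll insert it.

Request:
step_arm(plan=[[1.5,0,0,0],[3,0,0,0],[4,0,0,0],[5,0,0,0],[6,0,0,0],[7,0,0,0],[7.5,0,0,0],[7.5,0,0,0]])

```text
time: 6.9
tcp_pos: [0.4903, -0.0284, 0.0607]
tcp_rot: [1.0, -0.002, -0.0, 0.0]
force: [-0.8, 0.2, -1.8]
grip_width: 0.24
grasp_force: 98.3
```

Request:
step_arm(plan=[[1,0,0,0],[2,0,0,0],[3,0,0,0],[3.5,0,0,0],[3.5,0,0,0],[3.5,0,0,0],[3.5,0,0,0],[3.5,0,0,0]])

```text
time: 7.7
tcp_pos: [0.5246, -0.0286, 0.0609]
tcp_rot: [1.0, -0.002, -0.0, 0.0]
force: [0.7, -0.2, -1.6]
grip_width: 0.242
grasp_force: 98.3
```

Run:
```python
from h import *
o=st()
p=robot.get_image('top');q=robot.get_image('scene')
a=p['color'][120:320,230:430,::-1];b=q['color'][120:270,220:370,::-1]
cv2.imwrite('pics/e.png',np.hstack([cv2.resize(a,(400,400)),cv2.resize(b,(400,400))]))
```

```text
t 7.7 tcp [ 0.5246 -0.0286  0.0609] yawx -0.2 tilt 0.01 F [ 0.7 -0.2 -1.6] grip 0.242 98.3
```

View pics/e.png

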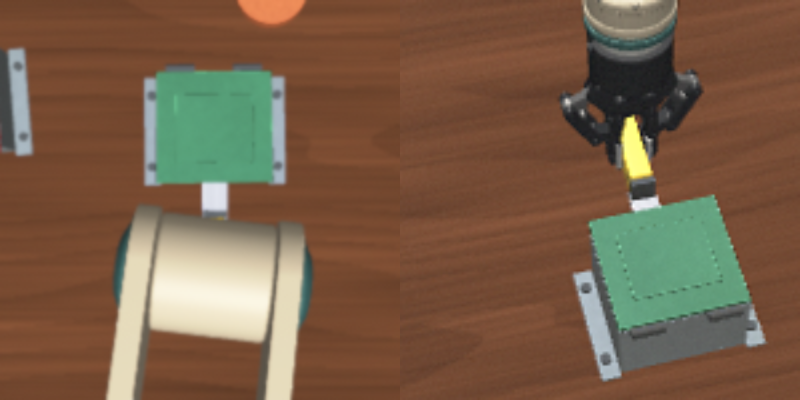

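The blade has gone under the cover at about (214,195) in the left pane without resistance. Next I'll lift.

Request:
step_arm(plan=[[0,0,-0.6,0],[0,0,-1.2,0],[0,0,-1.8,0],[0,0,-2.4,0],[0,0,-3,0],[0,0,-3.6,0],[0,0,-4.2,0],[0,0,-4.8,0]])

```text
time: 8.6
tcp_pos: [0.5246, -0.0286, 0.1092]
tcp_rot: [1.0, -0.002, -0.0, 0.0]
force: [-0.6, 1.0, -4.3]
grip_width: 0.238
grasp_force: 97.9
```

Request:
step_arm(plan=[[0,0,-0.6,0],[0,0,-1.2,0],[0,0,-1.8,0],[0,0,-2.4,0],[0,0,-3,0],[0,0,-3.6,0],[0,0,-4.2,0],[0,0,-4.4,0]])

```text
time: 9.4
tcp_pos: [0.5252, -0.0286, 0.1539]
tcp_rot: [1.0, -0.002, 0.001, 0.0]
force: [-0.9, 0.5, -2.7]
grip_width: 0.24
grasp_force: 98.0
```

Run:
```python
from h import *
o=st()
p=robot.get_image('top');q=robot.get_image('scene')
a=p['color'][120:320,230:430,::-1];b=q['color'][120:270,220:370,::-1]
cv2.imwrite('pics/f.png',np.hstack([cv2.resize(a,(400,400)),cv2.resize(b,(400,400))]))
```

```text
t 9.4 tcp [ 0.5252 -0.0286  0.1539] yawx -0.2 tilt 0.09 F [-0.9  0.5 -2.7] grip 0.24 98.0
```

View pics/f.png

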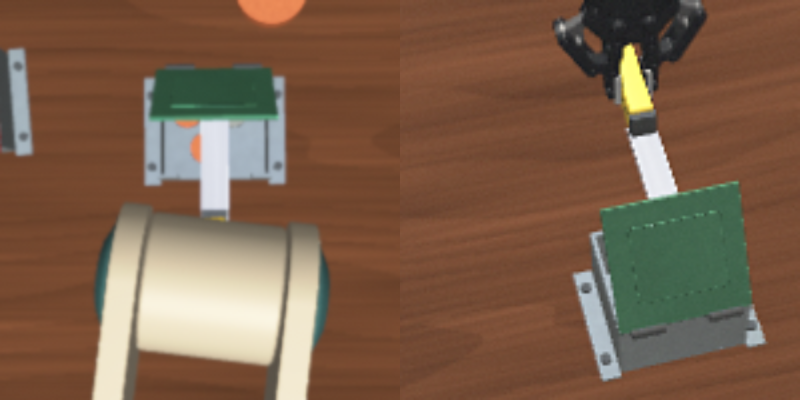

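The cover stands at about 60° on the blade: its front edge is at (214,118) in the left pane and the box interior shows. Next I'll withdraw straight back, then move aside.

Request:
step_arm(plan=[[-1,0,0,0],[-2.5,0,0,0],[-4.5,0,0,0],[-6.5,0,0,0],[-8.5,0,0,0],[-10,0,0,0],[-11,0,0,0],[-11,0,0,0]])

```text
time: 10.3
tcp_pos: [0.4139, -0.0281, 0.1529]
tcp_rot: [1.0, -0.002, 0.0, 0.0]
force: [-1.0, -0.6, -1.0]
grip_width: 0.242
grasp_force: 98.2
```

Request:
step_arm(plan=[[0,2,0,0],[0,5,1,0],[0,8,2,0],[0,11.5,4,0],[0,15,6,0],[0,18,8,0],[0,20,10,0],[0,20,11,0]])

```text
time: 11.1
tcp_pos: [0.4132, -0.2298, 0.0409]
tcp_rot: [1.0, -0.003, -0.001, -0.0]
force: [0.4, 0.2, -2.3]
grip_width: 0.237
grasp_force: 98.3
```

Run:
```python
from h import *
o=st()
p=robot.get_image('top');q=robot.get_image('scene')
a=p['color'][100:350,230:580,::-1];b=q['color'][80:280,160:370,::-1]
cv2.imwrite('pics/g.png',np.hstack([cv2.resize(a,(420,300)),cv2.resize(b,(315,300))]))
```

```text
t 11.1 tcp [ 0.4132 -0.2298  0.0409] yawx -0.4 tilt 0.1 F [ 0.4  0.2 -2.3] grip 0.237 98.3
```

View pics/g.png

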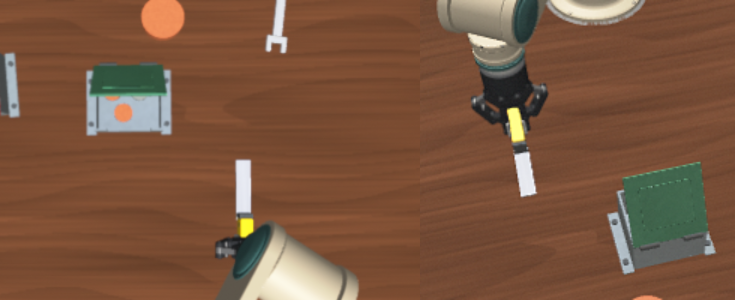

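The cover stays open at (128,80) and the blade is clear at (243,190). Next I'll lower it.

Request:
step_arm(plan=[[0,0,0.8,0],[0,0,1.6,0],[0,0,2.3,0],[0,0,2.8,0],[0,0,3.1,0],[0,0,3.3,0],[0,0,3.4,0],[0,0,3.4,0]])

```text
time: 12.0
tcp_pos: [0.4141, -0.2282, 0.0089]
tcp_rot: [1.0, -0.002, 0.0, 0.0]
force: [0.2, 1.1, -1.7]
grip_width: 0.234
grasp_force: 98.4
```

```bash
python3 -c "
from h import *
st()"
```

```text
t 12.0 tcp [ 0.4141 -0.2282  0.0089] yawx -0.2 tilt 0.01 F [ 0.2  1.1 -1.7] grip 0.234 98.4
```

Request:
step_arm(plan=[[0,0,0.1,0],[0,0,0.2,0],[0,0,0.3,0],[0,0,0.35,0],[0,0,0.4,0],[0,0,0.4,0],[0,0,0.4,0],[0,0,0.4,0]])

```text
time: 12.8
tcp_pos: [0.414, -0.2281, 0.0048]
tcp_rot: [1.0, -0.002, -0.0, 0.0]
force: [-0.2, -0.0, -1.1]
grip_width: 0.238
grasp_force: 98.4
```

Request:
step_arm(plan=[[0,0,0,0],[0,0,0,0],[0,0,0,0],[0,0,0,0],[0,0,0,0],[0,0,0,0],[0,0,0,0],[0,0,0,0]], grip=0.6)

```text
time: 13.6
tcp_pos: [0.414, -0.2281, 0.0048]
tcp_rot: [1.0, -0.002, -0.0, 0.0]
force: [0.1, -0.5, 0.1]
grip_width: 0.603
grasp_force: 0.0
```

Request:
step_arm(plan=[[0,0,-0.5,0],[0,0,-1.5,0],[0,0,-3,0],[0,0,-5,0],[0,0,-7,0],[-1,0,-10,0],[-4,0,-12,0],[-6,0,-12,0]])

```text
time: 14.4
tcp_pos: [0.3544, -0.2288, 0.1289]
tcp_rot: [1.0, -0.002, 0.003, 0.002]
force: [-0.2, -0.2, 0.4]
grip_width: 0.6
grasp_force: 0.0
```

Run:
```python
from h import *
o=st()
p=robot.get_image('top');q=robot.get_image('scene')
a=p['color'][100:350,130:480,::-1];b=q['color'][80:280,160:370,::-1]
print([(np.round(d['at'],4),d['confidence']) for x in(p,q) for d in robot.landmark_of(x,'pry_grip')])
cv2.imwrite('pics/i.png',np.hstack([cv2.resize(a,(420,300)),cv2.resize(b,(315,300))]))
```

```text
t 14.4 tcp [ 0.3544 -0.2288  0.1289] yawx -0.2 tilt 0.38 F [-0.2 -0.2  0.4] grip 0.6 0.0
[(array([ 0.4287, -0.225 ,  0.0145]), 0.67), (array([ 0.4319, -0.2267,  0.0174]), 0.76)]
```

View pics/i.png

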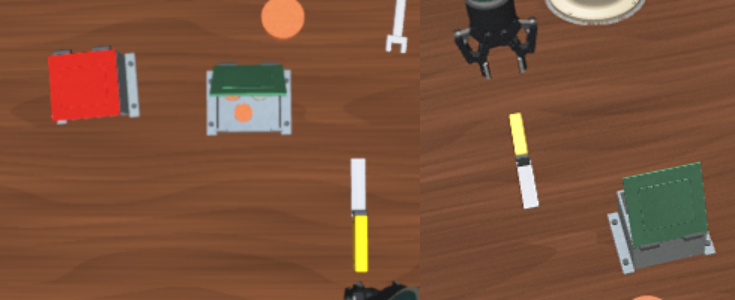

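The blade lies flat and released at about (359,215), the green cover is open at (249,80) and the red cover is shut at (85,85). I'm handing the job in.

```bash
python3 -c "
from bench import robot
print(robot.hand_in())"
```

```text
the job is handed in; nothing more can be done
None
```

The green cover stands open at about 60°, the pry blade lies flat and released on the bench, and the red cover was left shut; the job is handed in at about 14.5 s, with no verdict returned.

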